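# Pull out the lamp boom to the rider and hold it

## Task

The small lamp of the bench stand has to sit further out over the specimen tray. Loosen the hex clamp nut on the sleeve by turning it anticlockwise to its stop (about a sixth of a turn), then squeeze the lock button on the side of the boom's grip and, keeping it squeezed, pull the boom out until its pointer stands in line with the ridge of the small rider fixed on the scale. Finish while still holding the grip there with the button fully squeezed (the boom must be held, not let go), and leave the jar, slide box and dish where they are.

Things in the scene. Friction and masses are not known exactly. Their poses are not given: they have to be found in the camera images.
- stand: Fixed lamp stand: white foot 200 x 140 mm, steel column, and a level white sleeve 44 mm wide (x -120 to 60 mm, top 115 mm above the bench). In front a steel specimen tray 160 mm wide, 22 mm high, x 210 to 410 mm. Origin on the bench under the sleeve's middle line, 30 mm before the column; +x is the way the boom slides out, z up, +y left seen along the boom.
- nut_mid (a point): Middle of the steel hex clamp nut on the sleeve, on its upright axis, 144 mm above the bench (stand x = 20 mm, y = 0). Nut 32 mm across flats, 26 mm tall (125 to 151 mm above the bench), on a round black boss 44 mm wide. The point turns with the nut: its x axis is normal to one pair of flats, the others lie at 60 and 120 degrees.
- nut (a joint): Turn of the clamp nut in rad: 0 = tight, grows anticlockwise seen from above, stop at 1.2. Starts at 0 to 0.15. It clamps the boom up to about 0.6 and leaves it free from about 0.8; it counts as loose from 0.9. It resists with 0.15 to 0.3 N m and stays where it is left.
- grip (a point): Centre of the upright black grip block on the boom, 143 mm above the bench. Block 36 mm along the boom, 24 mm wide (y -12 to 12 mm), top 162 mm above the bench; the boom's upper face below it is at 107 mm. Axes as the stand's (x outward). A white bell-shaped lamp 66 mm wide, top at 108 mm, hangs at the boom's end 90 mm farther out.
- button_face (a point): Outer face of the lock button, a round steel button 16 mm wide on the +y side of the grip block at the height of grip; free, the face is 19.5 mm from the block's middle plane. Two fingers pinching the block across y press it in: width 31.5 mm free, 26.5 mm with the button in.
- release (a joint): How far the lock button is pressed, in m: 0 free, 0.005 fully in. Spring of 8.5 N at first to 10 N fully in. Let go, it springs out and the lock holds the boom where it is; pressed 0.003 or more the lock is off and it counts as squeezed.
- boom (a joint): How far the boom is pulled out of the sleeve, in m, 0 to 0.135. It starts between 0 and 0.025. A spring of 2.4 to 4 N and light friction pull it back in while the button is squeezed and the nut is loose.
- index (a point): Tip of the boom's pointer, a thin steel blade (3 mm) that stands out from the foot of the grip block over the scale on the -y side; it lies at the same place along the boom as grip. Blade 104 to 108 mm above the bench.
- rider: White plastic rider fixed on the scale, 16 mm along it, 28 mm across, 8 mm high; origin on the bar's top face right under its raised ridge (3 mm wide), the mark to set to. Axes as the stand's: the boom is set when index has x = 0 in this frame. Reached at 60 to 120 mm of boom.
- jar: Blue specimen jar with glass lid, 80 mm in diameter, 132 mm tall, standing loose; origin at its underside. To be left alone.
- slide_box: Wooden slide box 100 x 170 x 30 mm, loose; origin at its underside. To be left alone.
- dish: Glass dish 90 mm in diameter, 14 mm high, loose; origin at its underside. To be left alone.
- sleeve_mouth (a point): Middle of the sleeve's top edge where the boom comes out. Beside the boom, at y -40 to -64 mm, runs the fixed scale: a flat aluminium bar from 65 mm behind this point to 210 mm out, top 93 mm above the bench, ticks every 10 mm. Axes as the stand's.

How it is judged:
By the outcome, as a careful person would: the job done as asked, in the order asked, and still so for the second after the job is handed in, while the arm keeps its last pose, push and grip.
It also fails if it takes over 45 s, if anything falls off the work surface, if the arm or the gripper's body presses on something with over 40 N, if the wrist force passes 120 N, or if a joint passes its speed limit or range.

## Robot

A 6-joint arm with a two-finger parallel gripper is mounted at the origin on the work surface. World frame = base frame: x ahead of the robot, y to its left, z up, the work surface at z = 0. Lengths are in mm, angles in rad, forces in N, time in s.
With the tool pointing down it reaches from about 400 to 825 mm from the base axis. Payload 7 kg.
Tool frame: the origin (TCP) lies at the very end of the fingers, on their centre line; the grasp point (between the pads) lies 19 mm behind it; z points along the fingers, y is the line along which they close (so a half turn about z gives the same grasp; the last joint's range is limited). The gripper opens to 88 mm and grips with 3 to 60 N. Pads are 19 mm wide; open, the fingers measure 130 mm over their backs; the gripper's body (78 mm by 193 mm) begins 47 mm behind the grasp point.
Start: joints at [1.393, 0.359, 0.012, 0, -1.224, -0.288], TCP at [303.172, 603.06, 226.561] pointing down, gripper open.
Joint ranges: [-3.07, 3.07], [-1.43, 2.12], [-1.02, 1.25], [-3.03, 1.67], [-3.05, -0], [-3.03, 3.03]. Speed limits (rad/s): [2.39, 2.39, 3.01, 3.14, 3.14, 3.14].

## Interface

Orientations are given as a unit quaternion [x, y, z, w].
In Python, from plant import bot gives the robot as it stands. Calls block until the motion is done:
- bot.move_ptp(position, orientation): joint-space move of the TCP to a pose.
- bot.line_to(position, velocity=150, ori=None): straight line of the TCP; ori=None keeps the orientation; velocity is the mean speed in mm/s.
- bot.move_joints(angles): joint-space move.
- bot.move_gripper(opening, force=None): finger opening in mm; force is the grip in N (None keeps the last); returns when the fingers have stopped.
- bot.pause(seconds).
- bot.solve_ik(position, orientation): joint angles nearest the present ones, or None.
- bot.read_state(): the state.
- bot.camera(name): name is "scene" or "top" or "wrist"; returns the picture (384x512x3 uint8, red, green, blue); there is no depth.
- bot.get_calibration(name): a dict with "fx", "fy", "cx", "cy" (pixels), "view" (4x4, takes a point from world to camera coordinates); the wrist camera has in their place "T_tool_cam" (4x4, takes a point from camera to tool coordinates, whose origin is the TCP and whose axes are the flange's). Camera axes: x right, y up, looking along -z (the intrinsics and any distortion apply to the point x, -y, -z); pixel columns grow to the right and rows downward; lengths in mm; the calibration is good to about 2 mm. The wrist camera is an equidistant fisheye: a pixel r from the principal point sees the ray r / f radians off the axis. A picture is of the moment at which its call begins: read the wrist's pose just before it. get_calibration takes no time and is no camera call.
A pose or a line that the arm cannot do raises bot.Unreachable and nothing moves.
- bot.close_job(): hands the job in; it is judged then, once.
The state is a dict: "t": time; "joint_pos": joint angles; "qvel": joint speeds; "tau": joint torques, N m; "tcp_pos": TCP position; "eef_rot": TCP orientation; "contact_force": force on the tool from outside, world axes, zero at the start; "moment": the same for the moment, N m; "width": finger opening in mm; "finger_force": force on a finger pad.
Only numpy, scipy, OpenCV 4.12 (cv2) and the standard library are available. Lean on these libraries where they do the work, as an engineer would, in place of code of your own. Each camera call takes 0.05 s, during which the arm holds its last target. There are 200 camera calls.

## Working session

There is one attempt and no reset: what is moved stays moved. The work goes in short steps, each a Python script; the robot and the scene stay as the last script left them, time stands still between calls to the robot, and variables do not carry over. Pictures are saved under pics/ and viewed, at most 10 in all, crops included, and the job is handed in when it is done.

```bash
ls; mkdir -p pics
python3 - <<'E'
from plant import bot
import cv2,numpy as np
for n in("scene","top"):
    im=bot.camera(n); cv2.imwrite(f"pics/{n}0.png",im[:,:,::-1]); c=bot.get_calibration(n); print(n,{k:np.round(v,3).tolist() for k,v in c.items()})
c=bot.get_calibration("wrist"); print({k:np.round(v,3).tolist() for k,v in c.items()})
s=bot.read_state(); print(s)
a=cv2.imread("pics/scene0.png");b=cv2.imread("pics/top0.png")
cv2.imwrite("pics/both0.png",cv2.resize(np.vstack([a,b]),None,fx=.78,fy=.78))
E
```

```text
pics
scene {'fx': 494.649, 'fy': 494.649, 'cx': 261.499, 'cy': 187.514, 'view': [[0.884, 0.468, -0.007, -542.687], [-0.356, 0.681, 0.64, 18.451], [0.304, -0.564, 0.768, -1226.845], [0.0, 0.0, 0.0, 1.0]]}
top {'fx': 390.736, 'fy': 390.736, 'cx': 253.79, 'cy': 191.654, 'view': [[0.004, -1.0, 0.03, 113.8], [0.989, 0.008, 0.148, -537.43], [-0.148, 0.029, 0.989, -861.174], [0.0, 0.0, 0.0, 1.0]]}
{'fx': 297.319, 'fy': 297.319, 'cx': 254.745, 'cy': 194.092, 'T_tool_cam': [[-0.0, 0.97, 0.245, 66.169], [1.0, 0.0, 0.0, -0.044], [0.0, 0.245, -0.97, -157.85], [0.0, 0.0, 0.0, 1.0]]}
{'t': 0.1, 'joint_pos': array([ 1.39306039e+00,  3.59322799e-01,  1.12007402e-02, -3.22671340e-04,
       -1.22411324e+00, -2.88071550e-01]), 'qvel': array([ 0.000906  , -0.00158506,  0.00271111,  0.00068091,  0.00042845,
        0.00072183]), 'tau': array([-1.24008424e-03, -5.84164596e+01,  2.93750918e+01,  7.01545671e+00,
        1.02001536e-02, -3.89259458e-05]), 'tcp_pos': array([303.01601999, 602.69350079, 225.7308376 ]), 'eef_rot': array([ 9.72987361e-01, -2.30857218e-01, -1.11794366e-04,  7.26756373e-04]), 'contact_force': array([ 0.35237052, -0.6695898 , -0.73382053]), 'moment': array([-0.00422646, -0.00633706,  0.00660831]), 'finger_force': 0.0, 'width': 88.00551583501583}
```

View pics/scene0.png

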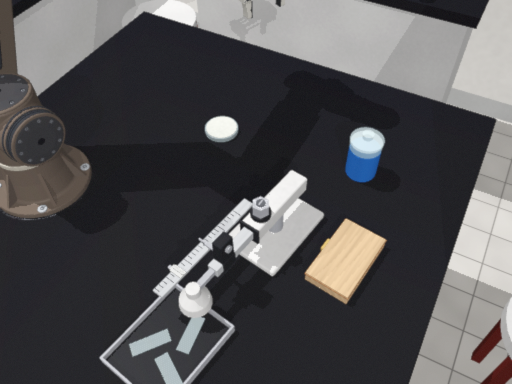

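View pics/top0.png

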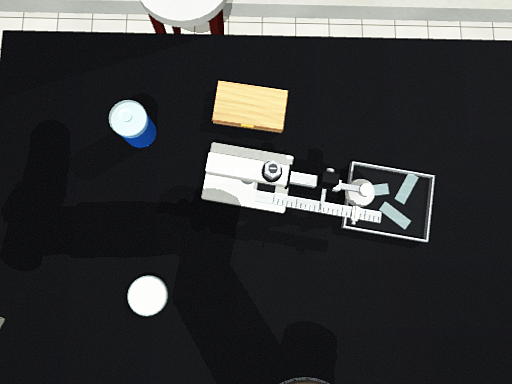

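Scene: the nut is at about (261,208), the grip at (222,242) and the lamp at (196,300). Top: the nut is at about (272,170), the grip at (330,178), the lamp at (362,192), and the rider is near (355,213). The boom points toward world -y. Next I'll enlarge these areas.

```bash
cat > h.py <<'E'
import numpy as np,cv2
from scipy.spatial.transform import Rotation as R
from plant import bot
def ray(n,px,st=None):
    c=bot.get_calibration(n); u=np.array([px[0]-c['cx'],px[1]-c['cy']])
    if n=='wrist':
        r=np.hypot(*u); th=r/c['fx']; d=np.array([u[0]/r*np.sin(th),-u[1]/r*np.sin(th),-np.cos(th)])
        T=np.array(c['T_tool_cam']); M=np.eye(4); M[:3,:3]=R.from_quat(st['eef_rot']).as_matrix(); M[:3,3]=st['tcp_pos']
        W=M@T
    else:
        d=np.array([u[0]/c['fx'],-u[1]/c['fy'],-1]); W=np.linalg.inv(np.array(c['view']))
    d=W[:3,:3]@d; return W[:3,3],d/np.linalg.norm(d)
def onz(n,px,z,st=None):
    o,d=ray(n,px,st); return o+d*(z-o[2])/d[2]
def proj(n,P,st=None):
    c=bot.get_calibration(n); P=np.append(P,1)
    if n=='wrist':
        M=np.eye(4); M[:3,:3]=R.from_quat(st['eef_rot']).as_matrix(); M[:3,3]=st['tcp_pos']
        q=np.linalg.inv(M@np.array(c['T_tool_cam']))@P; x,y,z=q[0],-q[1],-q[2]; r=np.hypot(x,y); th=np.arctan2(r,z)
        return np.array([c['cx']+c['fx']*th*x/r,c['cy']+c['fx']*th*y/r])
    q=np.array(c['view'])@P; return np.array([c['cx']-c['fx']*q[0]/q[2],c['cy']+c['fy']*q[1]/q[2]])
E
python3 - <<'E'
from h import *
for n,px,z in [('top',(272,170),151),('scene',(261,203),151),('top',(330,178),162),('scene',(222,240),162),('top',(128,113),132),('top',(148,296),14),('top',(250,106),30),('top',(355,213),101),('top',(362,189),108)]:
    print(n,px,z,onz(n,px,z).round(1))
a=cv2.imread('pics/scene0.png')[165:325,140:330]; b=cv2.imread('pics/top0.png')[135:250,195:445]
a=cv2.resize(a,None,fx=3.2,fy=3.2,interpolation=3)
b=cv2.resize(b,None,fx=3.2,fy=3.2,interpolation=3)
cv2.imwrite('pics/c0.png',b)
E
```

```text
top (272, 170) 151 [564.6  83.4 151. ]
scene (261, 203) 151 [570.   83.3 151. ]
top (330, 178) 162 [547.1 -32.1 162. ]
scene (222, 240) 162 [550.8 -34.4 162. ]
top (128, 113) 132 [687.7 384.7 132. ]
top (148, 296) 14 [300.4 354.1  14. ]
top (250, 106) 30 [745.8 126.5  30. ]
top (355, 213) 101 [483.  -97.9 101. ]
top (362, 189) 108 [ 533.9 -112.8  108. ]
```

View pics/c0.png

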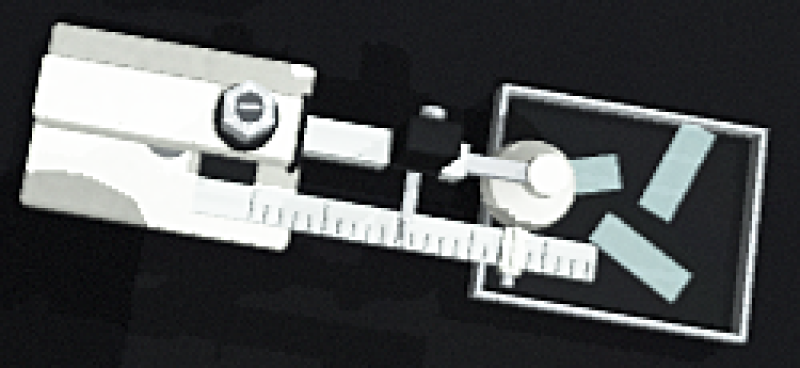

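The crop shows the hex nut at (248,112), the grip block with its steel button at (434,135), the pointer at (410,200) and the rider ridge at (512,252). The two views agree: nut ≈ (567,83), grip ≈ (549,-33). That makes the boom direction about -98.8°, with roughly 74 mm to pull. Next, a close look with the wrist camera.

```bash
cat >> h.py <<'E'
def ori(p): return np.array([np.cos(p/2),np.sin(p/2),0,0])
E
python3 - <<'E'
from h import *
th=np.arctan2(-.988,-.153)
for p in np.arange(-3.1,3.2,0.4):
    q=bot.solve_ik([567,83,128],ori(p)); print(round(p,2),None if q is None else np.round(q,2))
d=np.array([np.cos(th),np.sin(th)])
for k in(0,np.pi):
    q=bot.solve_ik([549,-33,124],ori(th+k)); print('grip',th+k,q)
# view pose: tool x = +d or -d
p=th+np.pi
pos=[552,-20,270]
q=bot.solve_ik(pos,ori(p)); print(q)
if q is not None:
    bot.move_ptp(pos,ori(p)); bot.pause(.3); s=bot.read_state(); im=bot.camera('wrist')
    cv2.imwrite('pics/w1.png',im[:,:,::-1]); np.save('w1.npy',np.r_[s['tcp_pos'],s['eef_rot']]); print(s['tcp_pos'],s['t'])
    cv2.imwrite('pics/w1b.png',cv2.resize(im[:,:,::-1],None,fx=1.55,fy=1.55,interpolation=3))
E
```

```text
-3.1 [ 0.49  0.28 -0.35  0.   -0.95 -2.02]
-2.7 [ 0.49  0.28 -0.35  0.   -0.95 -1.62]
-2.3 [ 0.49  0.28 -0.35  0.   -0.95 -1.22]
-1.9 [ 0.49  0.28 -0.35  0.   -0.95 -0.82]
-1.5 [ 0.49  0.28 -0.35  0.   -0.95 -0.42]
-1.1 [ 0.49  0.28 -0.35  0.   -0.95 -0.02]
-0.7 [ 0.49  0.28 -0.35  0.   -0.95  0.38]
-0.3 [ 0.49  0.28 -0.35  0.   -0.95  0.78]
0.1 [ 0.49  0.28 -0.35  0.   -0.95  1.18]
0.5 [ 0.49  0.28 -0.35  0.   -0.95  1.58]
0.9 [ 0.49  0.28 -0.35  0.   -0.95  1.98]
1.3 [ 0.49  0.28 -0.35  0.   -0.95  2.38]
1.7 [ 0.49  0.28 -0.35  0.   -0.95  2.78]
2.1 None
2.5 [ 0.49  0.28 -0.35  0.   -0.95 -2.7 ]
2.9 [ 0.49  0.28 -0.35  0.   -0.95 -2.3 ]
grip -1.7244342480239994 [ 0.29618188  0.24550038 -0.40383895  0.         -0.921457   -0.4498198 ]
grip 1.4171584055657938 [ 0.29618188  0.24550038 -0.40383895  0.         -0.921457    2.69177285]
[ 0.31840597  0.13067867 -0.19249643  0.         -1.24762123  2.66954876]
[552.06818735 -19.72599906 269.94971102] 2.9
```

View pics/w1b.png

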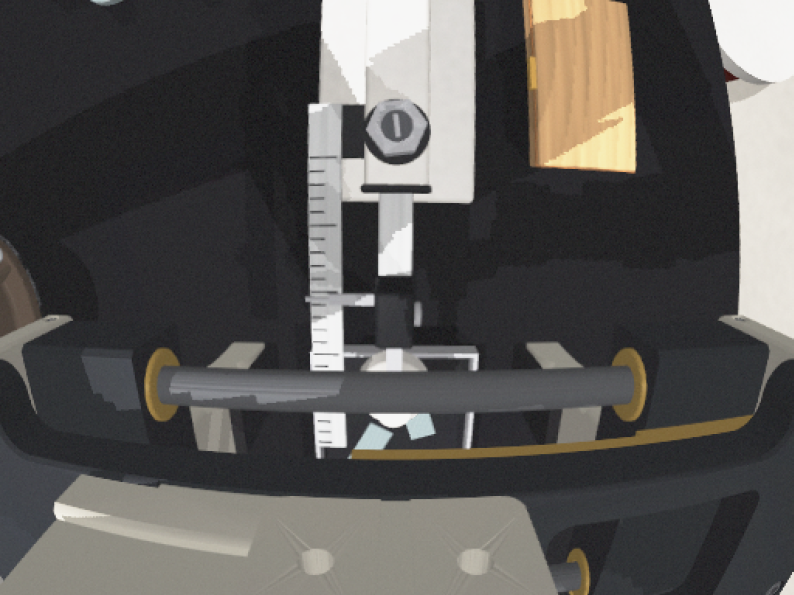

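The wrist view shows the nut at (396,126), the pointer tip at about (310,299) and the button at (417,313), with the rider hidden behind the gripper bar. I'll move the camera over the nut to get its hex angle, then over the rider.

Run:
```python
from h import *
p=np.arctan2(-.988,-.153)+np.pi; d=np.array([-.153,-.988])
out=[]
for i,(pos) in enumerate([[549-66*.153,-33-66*.988,240],[567+.153*25,83-.988*5,230]]):
    bot.line_to(pos,200); bot.pause(.3); s=bot.read_state(); im=bot.camera('wrist')[:,:,::-1]
    cv2.imwrite(f'pics/w2_{i}.png',im); np.save(f'w2_{i}.npy',np.r_[s['tcp_pos'],s['eef_rot']]); print(s['tcp_pos'],s['t'])
    n=proj('wrist',[567,83,151],s); print(n, proj('wrist',[549,-33,108],s))
    if i==0: out.append(cv2.resize(im[20:220,150:350],(400,400),interpolation=3))
    else:
        x,y=n.astype(int); x=max(x,50); y=max(y,50); print('crop',x-50,y-50); out.append(cv2.resize(im[y-50:y+50,x-50:x+50],(400,400),interpolation=3))
cv2.imwrite('pics/c2.png',np.hstack(out))
```

```text
[539.18689446 -97.62756746 240.27936574] 3.825
[253.88741189 -11.23781393] [253.87310722 120.59320444]
[570.82146096  77.35999815 230.1816557 ] 5.225
[248.28445683 194.71500312] [250.01038908 288.82012622]
crop 198 144
```

View pics/c2.png

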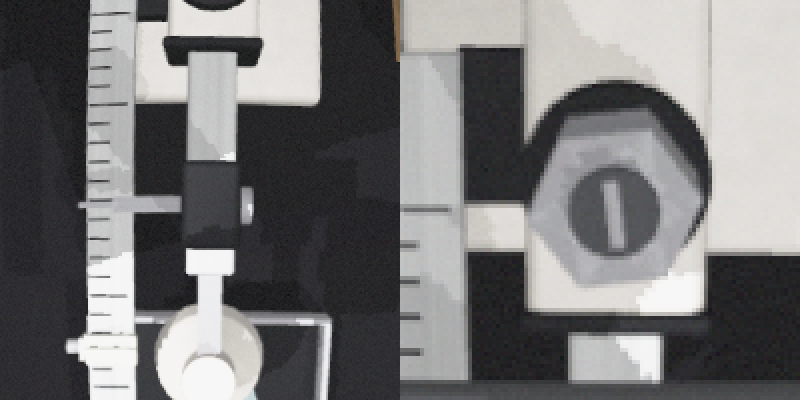

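Left panel (2x, offset 150,20): the pointer runs along row 204 and the rider is centred near (105,347). Right panel (4x, offset 198,144): the nut's top hexagon is centred near (615,210). I'll fit these properly and zoom in on the rider.

Run:
```python
from h import *
def st(f): a=np.load(f); return dict(tcp_pos=a[:3],eef_rot=a[3:])
s=st('w2_1.npy')
V=np.array([(160,135),(254,130),(303,205),(262,278),(182,288),(128,212)])/4+[198-.4,144-.4]
P=np.array([onz('wrist',v,151,s)[:2] for v in V]); c=P.mean(0); print('nut c',c.round(1))
r=P-c; print('R',np.hypot(*r.T).round(1),'ang',(np.degrees(np.arctan2(r[:,1],r[:,0]))%60).round(1))
im=cv2.imread('pics/w2_1.png'); hs=cv2.cvtColor(im,6)
# dial disc
sub=hs[180:210,235:270]; m=(cv2.GaussianBlur(sub,(3,3),0)<105).astype('u1')
cs=max(cv2.findContours(m,0,2)[0],key=cv2.contourArea); e=cv2.minEnclosingCircle(cs); print('disc',e, onz('wrist',(e[0][0]+235,e[0][1]+180),151,s).round(1))
s=st('w2_0.npy'); im=cv2.imread('pics/w2_0.png'); g=cv2.cvtColor(im,6).astype(float)
for x in (210,220,230,236): print(x,g[112:132,x].astype(int))
for x in (184,187,192,197,202,207,212,216): print(x,g[182:206,x].astype(int))
# stand axis: boom edges
cv2.imwrite('pics/c3.png',cv2.resize(im[178:218,175:235],None,fx=10,fy=10,interpolation=0))
for row in (50,60,70,80,95): print(row,g[row,236:275].astype(int))
```

```text
nut c [569.3  81.7]
R [19.  18.3 18.2 17.9 18.5 17.9] ang [56.8 55.3 53.7 54.4 59.1 53.3]
disc ((16.076923370361328, 16.230770111083984), 11.009778022766113) [569.1  81.4 151. ]
210 [182 182 182 181 193 202 186 179 180 183 179 175 182 185 194 202 200 200
 198 201]
220 [ 35  35  35  38  38  66 140 181 180 181 180 178 181 184  82  29  30  32
  32  29]
230 [ 32  36  38  39  40  76 137 163 161 165 163 162 180 181  74  32  31  34
  34  24]
236 [ 38  32  39  42  39  75 139 163 162 165 163 162 164 164  67  38  38  37
  38  38]
184 [ 43  44  39  42  47  38  48 110 181 214 232 240 238 229 179  43  42  42
  45  40  49  46  44  45]
187 [ 41  39  44  38  41  37  52 111 181 213 229 235 228 218 165  42  39  42
  39  41  37  38  44  40]
192 [ 40  42  43  56 108 202 244 246 247 246 246 243 241 247 247 246 242 234
 196 111  44  44  43  36]
197 [245 245 242 230 117 185 244 247 247 246 240 181 230 247 247 247 247 247
 247 246 245 231 155 229]
202 [245 245 242 228 119 187 244 247 247 247 247 236 229 247 247 247 247 247
 247 246 245 228 146 223]
207 [245 242 241 241 229 200 244 247 247 246 239 182 230 24
[... 364 characters left out ...]
02 202 201 199 193 107  32  34  31
  31  36  33]
60 [230 229 230 228 227 228 229 208 166 184 196 198 201 199 201 197 200 198
 198 196 198 197 196 189 194 196 201 204 207 202 199 193 206 226 229 230
 228 229 227]
70 [172 171 175 174 174 174 172 157 167 188 198 202 200 200 202 200 197 196
 201 199 199 200 197 191 194 195 200 205 206 202 200 188 182 179 180 181
 182 183 184]
80 [ 37  37  40  32  37  42  38  82 163 179 200 198 203 202 203 201 201 197
 199 201 198 200 199 191 196 198 203 203 206 203 201 174 107  37  35  39
  38  40  37]
95 [ 39  39  36  35  40  37  39 105 169 174 182 181 183 183 182 180 179 181
 183 181 181 179 187 195 197 202 204 206 203 205 202 178  68  41  36  40
  39  33  38]
```

View pics/c3.png

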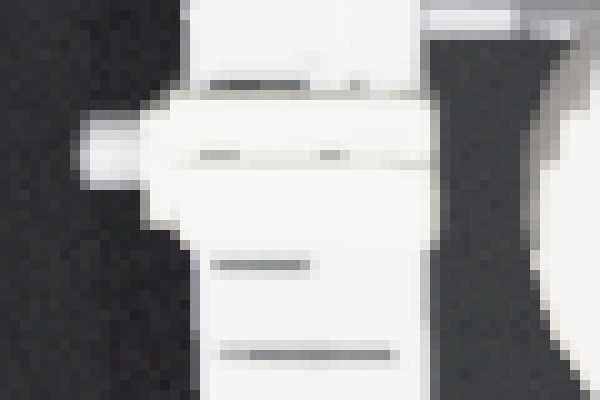

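The rider zoom shows its body from row 187.5 to about 201, with a faint ridge edge at row 193.5; I'll refine that later from straight above. Nut centre is (569.2, 81.5) with flat normals at 25.4° mod 60. That gives a joint angle of about 0.07, within its stated start range. Now I'll turn the nut.

Run:
```python
from h import *
p0=np.radians(-4.6); c=[569.2,81.5]
bot.move_ptp([*c,200],ori(p0)); bot.move_gripper(56,40); bot.line_to([*c,129],120)
s=bot.read_state(); print(s['t'],s['tcp_pos'].round(1),s['contact_force'].round(1))
bot.move_gripper(25,40); s=bot.read_state(); m0=s['moment'][2]; print('w',s['width'],s['finger_force'],s['contact_force'].round(1),s['moment'].round(2))
a=0
while a<1.3:
    a+=0.2 if a<.85 else .05
    bot.move_ptp([*c,129],ori(p0+a)); s=bot.read_state()
    x=R.from_quat(s['eef_rot']).as_matrix()[:,0]; act=np.arctan2(x[1],x[0])-p0
    print(round(a,2),act.round(3),s['moment'].round(2),s['contact_force'].round(1),round(s['width'],1),round(s['t'],2))
    if abs(s['moment'][2]-m0)>0.8: break
```

```text
8.1167 [569.7  81.6 129.6] [ 0.4 -0.4 -0.3]
w 31.54127842822388 40.00014413148165 [-1.8  0.1  2.8] [-0.04  0.29  0.1 ]
0.2 0.196 [0.41 0.58 0.16] [-1.1  1.8  6.1] 31.8 8.95
0.4 0.397 [0.64 0.57 0.19] [-2.   2.   4.2] 31.5 9.26
0.6 0.596 [1.46 1.42 0.13] [-3.4  3.4  7.4] 31.6 9.57
0.8 0.796 [1.34 1.38 0.04] [-3.2  4.1  6.4] 31.8 9.88
1.0 0.996 [1.66 1.7  0.16] [-5.3  4.8  8. ] 31.5 10.18
1.05 1.045 [1.69 1.79 0.06] [-5.2  4.3  8.4] 32.1 10.43
1.1 1.095 [ 2.02  1.79 -0.07] [-5.2  5.5  7.7] 31.8 10.68
1.15 1.143 [ 2.67  1.58 -1.01] [-4.3  6.9  6.7] 31.9 10.93
```

The moment spikes at a turn of 1.14 rad, matching the expected stop at 1.13. I'll release the nut, check its angle, and look at the pointer and rider from straight above.

Run:
```python
from h import *
def st(f): a=np.load(f); return dict(tcp_pos=a[:3],eef_rot=a[3:])
s=st('w2_0.npy')
rid=onz('wrist',(202,193.5),103,s); ptr=onz('wrist',(195,122),108,s); 
b=[onz('wrist',q,107,s) for q in((255.8,50),(255.3,95))]; v=b[1]-b[0]
print('rider',rid.round(1),'ptr',ptr.round(1),'boom dir',np.degrees(np.arctan2(v[1],v[0])),b[1].round(1))
p=np.radians(81.2); d=-np.array([np.cos(p),np.sin(p)])
bot.move_gripper(70); c=bot.read_state()['tcp_pos'][:2]; bot.line_to([*c,200],150)
out=[]
for i,(t,z) in enumerate([([571,78],230),(ptr[:2]+d*66,200),(rid[:2]+d*66,200)]):
    bot.move_ptp([*t,z],ori(p)); bot.pause(.25); s=bot.read_state(); im=bot.camera('wrist')[:,:,::-1]
    cv2.imwrite(f'pics/w3_{i}.png',im); np.save(f'w3_{i}.npy',np.r_[s['tcp_pos'],s['eef_rot']]); print(s['tcp_pos'].round(1),round(s['t'],2))
    n=proj('wrist',[[569.2,81.5,151],ptr,rid][i],s).astype(int); w=40 if i==0 else 30; x,y=max(n[0],w)-w,max(n[1],w)-w; print('crop',x,y,n)
    out.append(cv2.resize(im[y:y+2*w,x:x+2*w],(266,266) if i==0 else (266,266),interpolation=0))
cv2.imwrite('pics/c4.png',cv2.resize(np.hstack(out),(798,266)))
```

```text
rider [484.7 -97.6 103. ] ptr [492.  -24.4 108. ] boom dir -99.37945876807116 [554.2  -8.2 107. ]
[570.6  77.9 229. ] 13.07
crop 211 156 [251 196]
[482.4 -88.9 199.9] 14.17
crop 223 90 [253 120]
[ 474.8 -162.   200. ] 14.86
crop 223 90 [253 120]
```

View pics/c4.png

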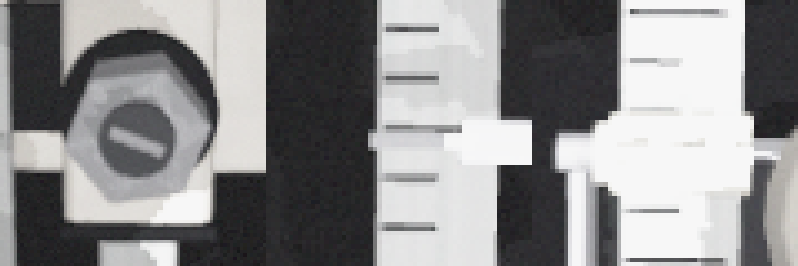

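The nut's slot has turned by about 65°, so it is loose. The pointer tip is at crop row 140 in the middle panel. The rider spans crop rows 115 to 192 in the right panel, with the ridge around 145 to 155. Row profiles will pin these down.

```bash
python3 - <<'E'
from h import *
im=cv2.imread('pics/w3_1.png').astype(int)
print('ptr'); 
for x in (247,249,252,255,258,263,270,278): print(x,im[112:132,x].mean(1).astype(int))
im=cv2.imread('pics/w3_2.png').astype(int)
print('rid')
for x in (288,290,294,): print(x,im[105:140,x].mean(1).astype(int))
for x0,x1 in ((299,303),(303,308),(308,313),(313,318),(318,323),(323,328),(328,334)): print(x0,im[112:136,x0:x1].mean((1,2)).round(0).astype(int))
a=im[108:140,290:340].astype(float); a=np.clip((a-200)/50,0,1)*255
E
python3 - <<'E'
import cv2
im=cv2.imread('pics/w3_2.png'); print(im[121:127,228:250].mean(2).astype(int))
for x0,x1 in ((224,228),(228,233),(233,238),(238,243),(243,248),(248,253)): print(x0,im[108:138,x0-0:x1].mean((1,2)).astype(int))
for x0,x1 in ((300,305),(305,310),(255,260),(265,270),(275,280),(285,290)): print(x0,im[108:138,x0-0:x1].mean((1,2)).astype(int))
E
```

```text
ptr
247 [ 70  68  70  72  74  70  73 115 199 213 211 158  71  75  74  74  78  75
  75  75]
249 [228 228 228 227 228 218 180 195 209 213 214 220 227 227 227 227 222 188
 181 228]
252 [229 230 227 229 227 212 124 168 210 212 211 220 228 229 228 230 221 164
 144 219]
255 [214 217 224 229 228 214 124 169 208 212 212 221 229 229 229 229 222 164
 135 214]
258 [215 220 228 230 231 230 151 172 211 213 213 222 230 229 230 229 223 162
 136 215]
263 [211 216 225 228 225 226 150 126 243 245 245 239 225 225 226 225 225 225
 226 226]
270 [213 213 213 219 233 245 246 246 247 247 246 246 246 246 244 228 227 228
 227 228]
278 [ 40  48  44  42  79 224 246 246 246 246 246 246 246 246 246  39  42  37
  28  37]
rid
288 [ 39  31  40  32  37  38  33  36  96 180 190 222 234 242 245 246 247 247
 247 247 247 247 247 211 212 212 209 209 209 209 210 208 206 206 206]
290 [ 37  39  34  38  38  33  35 197 217 223 225 241 246 246 246 247 247 247
 247 247 247 247 243 214 212 212 209 211 210 213 212 208 207 206 203]
294 [ 40  37  39  34 105 189 217 220 227 243 246 246 246 246 246 247 246 247
 247 247 247 247 226 211 
[... 2118 characters left out ...]
246 246 246 246
 246 246 236 207 200 193 193 191 181 187 193 198]
305 [187 193 213 215 220 220 221 219 221 222 223 223 222 221 222 222 223 220
 219 214 209 216 232 239 245 246 240 238 238 238]
255 [247 247 247 246 246 246 241 239 247 247 247 247 247 247 229 247 247 247
 247 247 247 247 247 247 247 245 246 247 244 222]
265 [247 247 247 247 246 246 246 246 247 247 247 247 247 247 243 247 247 247
 247 247 247 247 247 247 236 222 220 223 219 219]
275 [ 49  46  47  47  45  38  37  37  36  34  38  37  38 171 190 189 215 207
 135 126 134 142 145 153 155 155 158 158 160 161]
285 [ 35  38  38  34  53  75 143 173 199 212 216 220 221 225 229 237 246 247
 247 247 212 211 210 208 209 209 209 209 207 206]
```

Measured in near-vertical views, the pointer tip centre is at row 121.2 and the ridge is at row 123.9 (edges 121.7 and 126, matching the body centre of about 124). Now I'll compute the pull, pinch the grip and pull.

```bash
cat > g.py <<'E'
from h import *
def st(f): a=np.load(f); return dict(tcp_pos=a[:3],eef_rot=a[3:])
A=np.radians(-99.4); d=np.array([np.cos(A),np.sin(A)]); yv=np.array([-d[1],d[0]])
ptr=onz('wrist',(250,121.2),108,st('w3_1.npy'))[:2]; rid=onz('wrist',(250,123.9),102,st('w3_2.npy'))[:2]
nut=np.array([569.2,81.5]); D=(rid-ptr)@d; L=(ptr-nut)@d
grip=nut+d*L
E
python3 - <<'E'
from g import *
print('ptr',ptr.round(1),'rid',rid.round(1),'D',D.round(2),'L',L.round(1),'grip',grip.round(1),'lat ptr,rid',((ptr-nut)@yv).round(1),((rid-nut)@yv).round(1))
s=st('w2_0.npy'); g=cv2.cvtColor(cv2.imread('pics/w2_0.png'),6)
P=[onz('wrist',q,z,s)[:2]-nut for q,z in(((255.5,99),162),((255.5,144),107),((276,122.5),143),((243,122),162),((268.5,122),162))]
for q in P: print('along',(q@d).round(1),'lat',(q@yv).round(1))
print(g[95:150,256]); print(g[122,236:282])
E
```

```text
ptr [489.  -24.4] rid [481.  -99.8] D 75.67 L 117.6 grip [550.  -34.5] lat ptr,rid -61.8 -57.4
along 99.1 lat 0.0
along 139.2 lat 0.6
along 117.6 lat 17.7
along 117.5 lat -9.6
along 117.3 lat 10.5
[181 182 182 182 179  68  46  60  65  67  71  69  68  66  67  69  66  67
  71  66  66  68  69  68  69  71  64  66  68  69  69  64  67  66  68  67
  67  60  46  50  47  45  49  46  45  48  45  43  40  94 245 245 245 245
 245]
[163 163 160 151 103  47  56  66  69  68  74  66  70  69  71  70  70  70
  69  67  66  66  69  67  66  69  67  65  63  64  64  59  53  51  89 178
 179 190 234 226 145  34  36  39  41  35]
```

Everything agrees: the block and button are at 117.6 mm from the nut, centred sideways, and the pull is 75.7 mm. Next step is to pinch.

Run:
```python
from g import *
o=ori(A+np.pi); t=grip+yv*1.4
bot.move_ptp([*t,205],o); bot.move_gripper(60,30); bot.line_to([*t,125],120); s0=bot.read_state(); print(s0['t'],s0['tcp_pos'].round(1),s0['contact_force'].round(1))
bot.move_gripper(20,30); bot.pause(.2); s=bot.read_state(); print('w',s['width'],s['finger_force'],s['contact_force'].round(1),s['tcp_pos'].round(1))
if 24<s['width']<28.5:
    for k in (.25,.5,.75,.97):
        bot.line_to([*(t+d*D*k),125],50); s=bot.read_state(); print(k,round(s['width'],2),s['contact_force'].round(1),((s['tcp_pos'][:2]-s0['tcp_pos'][:2])@d).round(2),round(s['t'],2))
        if np.linalg.norm(s['contact_force'])>40: break
    bot.pause(.3); s=bot.read_state(); im=bot.camera('wrist')[:,:,::-1]; cv2.imwrite('pics/w5.png',im); np.save('w5.npy',np.r_[s['tcp_pos'],s['eef_rot']])
    n=proj('wrist',[*rid,101],s).astype(int); print(n,s['tcp_pos'].round(1)); x,y=n-50; x=max(x,0)
    cv2.imwrite('pics/c5.png',cv2.resize(im[y:y+100,x:x+130],None,fx=6,fy=6,interpolation=0)); print(x,y)
```

```text
16.8417 [551.9 -34.7 125.6] [ 0.1 -0.5 -0.5]
w 25.282676806474928 30.001960694789886 [-6.5  2.7  8.1] [550.1 -34.5 125.3]
0.25 25.36 [-6.1  2.8  7.9] 19.27 18.23
0.5 25.29 [-7.3  4.5  7.8] 38.11 18.76
0.75 24.96 [-7.1  3.4  7.9] 57.03 19.28
0.97 25.47 [-6.5  3.5  7.8] 73.62 19.77
[168 225] [ 538.  -106.8  125.3]
118 175
```

View pics/c5.png

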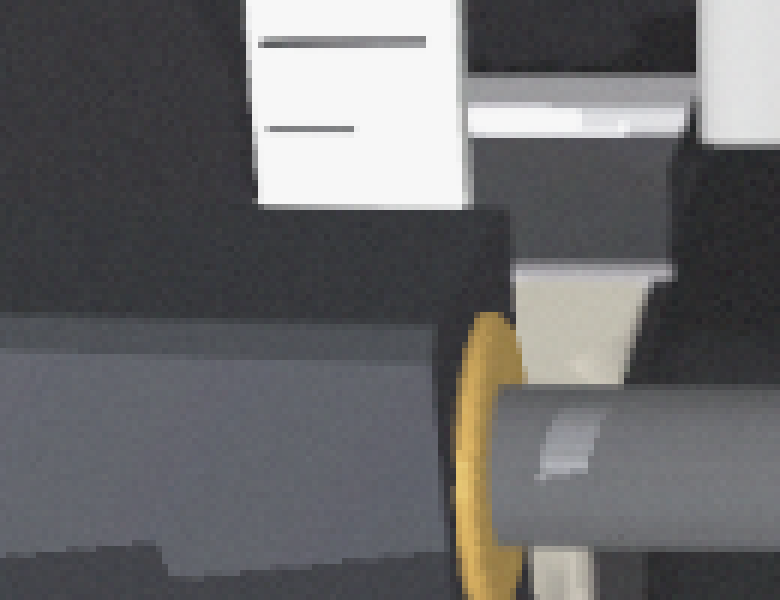

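The rider and pointer tip are hidden by the gripper body here. The white strip at crop row 120 is either the tray rim or the pointer foot, so I'll predict positions and check with all three cameras.

Run:
```python
from g import *
s=st('w5.npy'); mv=(s['tcp_pos'][:2]-np.array([550.1,-34.5]))@d; print('mv since pinch',mv)
W=lambda a,l,z: np.array([*(nut+d*a+yv*l),z])
T=bot.camera('top')[:,:,::-1]; S=bot.camera('scene')[:,:,::-1]; cv2.imwrite('pics/t6.png',T); cv2.imwrite('pics/s6.png',S)
G=117.6+mv
for n in('wrist','top','scene'):
    f=lambda P: proj(n,P,s).round(1).tolist()
    print(n,'ptr tip',f(W(G,-60,108)),'ptr root',f(W(G,-14,108)),'rid',f(W(G+2,-50,102)),'rid+y edge',f(W(193,-38,97)),'trayrim',f(W(190,-30,22)),f(W(190,0,22)),'lamp top',f(W(G+90,0,108)),'block back top',f(W(G-18,0,162)),f(W(G-18,0,107)))
w=cv2.imread('pics/w5.png')[110:290]
pt=proj('top',W(G,-40,105)).astype(int); ps=proj('scene',W(G,-40,105)).astype(int); print(pt-[50,40],ps-[50,40])
c=lambda I,p: cv2.resize(I[p[1]-40:p[1]+40,p[0]-50:p[0]+50],(400,320),interpolation=3)
cv2.imwrite('pics/c6.png',np.vstack([cv2.resize(w,(800,280)),np.hstack([c(T,pt),c(S,ps)])]))
```

```text
mv since pinch 73.3491040328547
wrist ptr tip [161.3, 225.6] ptr root [231.4, 226.7] rid [178.4, 225.7] rid+y edge [197.4, 223.5] trayrim [221.2, 192.5] [254.3, 192.5] lamp top [253.9, 336.4] block back top [252.9, 231.2] [253.6, 198.6]
top ptr tip [355.6, 214.6] ptr root [358.4, 193.5] rid [356.3, 210.5] rid+y edge [356.4, 205.2] trayrim [346.3, 205.3] [348.0, 192.8] lamp top [400.5, 194.2] block back top [358.3, 181.3] [350.8, 185.7]
scene ptr tip [174.6, 265.5] ptr root [192.5, 278.4] rid [178.2, 270.6] rid+y edge [183.1, 275.3] trayrim [191.8, 295.1] [202.9, 303.3] lamp top [163.9, 318.6] block back top [201.6, 260.4] [204.6, 275.9]
[306 165] [132 231]
```

View pics/c6.png

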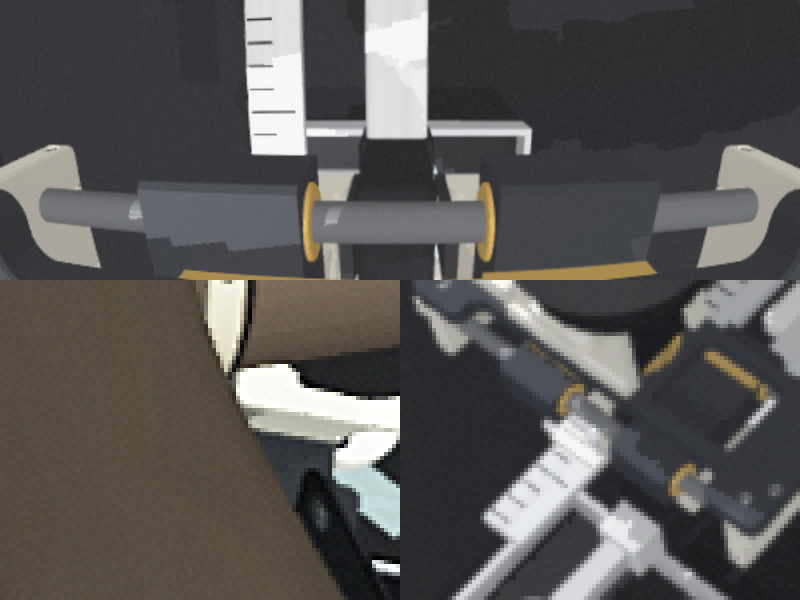

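The wrist view (top) shows the boom with the block's back foot edge at about row 198, against a predicted 198.6, so there is little slip. The white strip is the tray rim (predicted row 192.5). The top camera is blocked by the arm, and the scene view shows the rider at about (176,268). I'll register the images against the scale ticks for precision.

Run:
```python
from g import *
from scipy.signal import find_peaks
al=lambda px,z,s:((onz('wrist',px,z,s)[:2]-nut)@d)
def ticks(f,c0,c1,r0,r1):
    s=st(f+'.npy'); g=255-cv2.cvtColor(cv2.imread('pics/'+f+'.png'),6)[r0:r1,c0:c1].astype(float).mean(1)
    pk,_=find_peaks(g,prominence=12); o=[]
    for k in pk:
        w=np.clip(g[max(k-2,0):k+3]-np.median(g),0,None); r=r0+max(k-2,0)+(w*np.arange(len(w))).sum()/w.sum(); o.append(al(((c0+c1)/2,r),93,s))
    print(f,np.round(o,2))
ticks('w3_1',251,259,60,180); ticks('w3_2',243,247,60,200); ticks('w5',160,172,112,206)
s=st('w5.npy'); g=cv2.cvtColor(cv2.imread('pics/w5.png'),6).astype(int)
for x in (240,247,253,260,267): print(x,g[190:206,x],al((x,198),107,s).round(2),al((x,199),107,s).round(2))
s=st('w2_0.npy'); g=cv2.cvtColor(cv2.imread('pics/w2_0.png'),6).astype(int)
s1=st('w3_1.npy'); print('ptr',al((250,121.2),108,s1),'rid',al((250,123.9),102,st('w3_2.npy')))
```

```text
w3_1 [ 65.06  75.17  85.04  94.89 104.94 115.11 125.03 134.9  144.83 155.01
 165.07]
w3_2 [144.91 154.89 164.97 174.8  184.76 205.01 214.93 225.04 234.99 245.04]
w5 [125.03 135.04 144.8  154.98 164.94 174.94]
240 [224 225 225 226 226 226 225 225 202 113  44  44  44  45  43  43] 172.56 173.19
247 [222 222 222 221 221 222 221 221 196 109  43  48  44  43  46  42] 172.56 173.19
253 [223 224 223 224 224 223 224 225 200 114  46  44  43  44  44  45] 172.56 173.19
260 [220 220 219 219 220 221 220 221 192 110  47  42  39  39  44  43] 172.56 173.19
267 [225 225 226 225 225 224 223 225 198 113  44  44  44  43  47  42] 172.56 173.19
ptr 117.55614682626735 rid 193.2305617440648
```

Tick registration agrees to 0.1 mm across images. The block's back edge gives the grip at 191.0 now, against the predicted 190.95, so nothing has slipped. One contrast-stretched look at the ridge will confirm the 193.2 target.

Run:
```python
from g import *
al=lambda px,z,s:((onz('wrist',px,z,s)[:2]-nut)@d).round(2)
s=st('w3_2.npy'); s0=st('w2_0.npy')
for r in (114.5,121.5,122,122.5,126,127,132.5,133.5): print(r,al((250,r),101,s))
for r in (187,188,193,193.5): print('w2_0',r,al((202,r),101,s0),al((202,r),104,s0))
im=cv2.imread('pics/w3_2.png')[106:142,220:276]; a=np.clip((im.astype(float)-215)*255/33,0,255).astype('u1')
b=cv2.imread('pics/w2_0.png')[180:212,178:228]; b=np.clip((b.astype(float)-215)*255/33,0,255).astype('u1')
cv2.imwrite('pics/c7.png',np.hstack([cv2.resize(a,(400,257),interpolation=0),cv2.resize(b,(400,257),interpolation=0)]))
```

```text
114.5 185.12
121.5 191.17
122 191.6
122.5 192.03
126 195.06
127 195.92
132.5 200.68
133.5 201.54
w2_0 187 184.24 183.56
w2_0 188 185.3 184.61
w2_0 193 190.64 189.9
w2_0 193.5 191.18 190.43
```

View pics/c7.png

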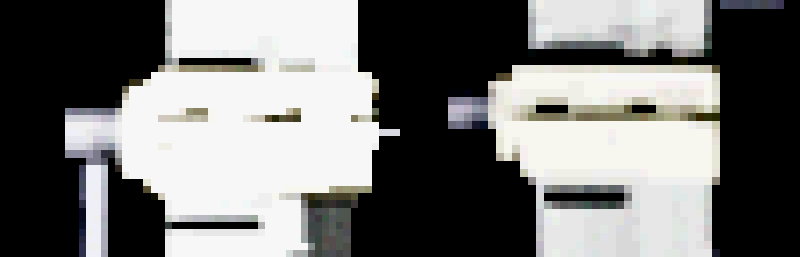

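The stretched crops show the rider body running from 185.2 to 200.7 and the ridge's near edge at about 191.4. Both put the ridge centre at 193.0 ± 0.2. The remaining pull is 2.0 mm.

Run:
```python
from g import *
t=grip+yv*1.4; cmd=D*.97+2.0
def meas():
    s=bot.read_state(); g=cv2.cvtColor(bot.camera('wrist')[:,:,::-1],6).astype(float)
    c=g[185:212,240:268].mean(1); hi,lo=c[:6].mean(),c[-4:].mean(); e=184.5+((c-lo)/(hi-lo)).sum()
    v=(onz('wrist',(254,e),107,s)[:2]-nut)@d+18
    print('row',e.round(2),'grip',v.round(2),'w',round(s['width'],2),s['contact_force'].round(1),s['finger_force'],round(s['t'],2)); return v
bot.line_to([*(t+d*cmd),125],20); bot.pause(.4); v=meas()
if .2<abs(193.05-v)<1.5:
    bot.line_to([*(t+d*(cmd+193.05-v)),125],20); bot.pause(.4); v=meas()
if abs(193.05-v)<.4: print(bot.close_job())
```

```text
row 198.75 grip 192.99 w 25.42 [-6.5  3.9  7.6] 30.00183641910553 20.87
the job is handed in; nothing more can be done
None
```

The job is handed in at about 21 s: the nut is loosened to its stop and the boom is held with the button fully squeezed. The pointer measures within about 0.2 mm of the rider's ridge, worked out from the block edge because the gripper hid the tip, and the jar, slide box and dish were not approached.

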